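# Bring the grocery's queue sign up to number 47

### The job

The queue sign on the grocery counter has fallen behind the customer's ticket, 47: its tens drum already shows 4, but its units drum shows a lower number than 7. With a fingertip, flick the units thumbwheel forward by its lugged edge, away from the robot over the top, click by click until the sign reads 47 with the 7 clicked into its window, without running past it. Leave the tens wheel on 4, and leave the sign and the groceries around it standing where they are: nothing is to be lifted or shoved about.

Things in the scene. Friction and masses are not known exactly. Their poses are not given: they have to be found in the camera images.
- sign: Loose 2.8 kg queue sign: grey housing 190 (x) by 176 (y) mm on a steel foot. Origin: centre of its underside; +x to the customers (away from the robot at yaw 0), +y to the robot's left, z up. Both wheels turn on an axle along y, 110 mm up. Middle (y -46 to +46 mm): barrel cover, 62 mm radius about the axle, over two white drums with black digits. Black thumbwheels stick up through slots at y = +61 and -61 mm.
- window (a point): Middle of the number window, in the barrel on the customers' side, tilted 40 degrees up from level. Digits 30 mm tall, upright for someone at the sign's +x looking back at it; tens opening at the sign's -y side, units at +y (customers read tens left, units right).
- units_hub (a point): Centre of the units thumbwheel (sign frame 0, +61, 110 mm), on the axle, midway in the rim's 24 mm width; fixed to the sign. Rim: disc of 68 mm radius with ten lugs 36 degrees apart, each 7 mm thick along the rim, as wide as the rim, reaching to 82 mm radius.
- units_top (a point): Top of the units wheel's rim disc (68 mm above the hub, 178 mm above the counter); fixed to the sign. With the wheel in a click this is the middle of a gap: one lug stands 18 degrees before it (robot's side), one 18 degrees beyond. Pushing the nearer lug over to where the farther stood is one click. The outer cheek beside the rim reaches only 158 mm above the counter, the barrel 172 mm.
- tens_hub (a point): Centre of the tens thumbwheel (sign frame 0, -61, 110 mm), of the same shape; leave it alone.
- units_wheel (a joint): Angle of the units wheel, rad: digit shown x 0.6283 (36 degrees a click; 7 is 4.398). Grows as the wheel's top is pushed to the sign's +x. Starts in a click from 2 to 5. A sprung roller holds each click: 2 to 3 N at the lugs to leave it; past half way (18 degrees) it snaps on to the next number, short of it it falls back. It does not coast over further clicks.
- tens_wheel (a joint): Angle of the tens wheel, rad, same meaning; starts at 4 (2.513) and shall stay there.
- can: Loose food can, 74 mm diameter, 110 mm tall, on the counter at the left of the sign; origin at the centre of its underside.
- jar: Loose glass jar, 68 mm diameter, 95 mm tall, on the counter at the right of the sign; origin at the centre of its underside.
- tea_carton: Loose carton 55 x 110 x 65 mm (tall) on the counter on the customers' side of the sign; origin at the centre of its underside.

How it is judged:
On the way, in this order (a step that is already met when the one before it is completed fails the run):
1. a finger pushes on the units thumbwheel (contact force between the fingers and units_wheel above 0.3 N), for 0.02 s.
2. the units window shows 7, clicked in (value of joint units_wheel between 4.278 and 4.518 rad), for 0.2 s.
At the end, for the whole second after the job is handed in: The units wheel rests at 7 and the tens wheel at 4, each within 0.1 rad (6 degrees) of its click, and the sign, can, jar and carton stand within 20 mm of where they stood (value of joint units_wheel between 4.298 and 4.498 rad and value of joint tens_wheel between 2.413 and 2.613 rad and angular speed of units_wheel below 0.1 rad/s and distance of each of sign, units_hub, can, jar, tea_carton from where it was at the start of the episode below 0.02 m and angle between sign's own z axis and vertical below 0.03 rad); the robot touches nothing.
It fails at once if the units wheel ran past 7 (more than half a click) (value of joint units_wheel above 4.74 rad).
It fails at once if the units wheel was turned back below its lowest start (value of joint units_wheel below 0.9 rad).
It fails at once if the tens wheel was turned off 4 (value of joint tens_wheel above 2.83 rad or value of joint tens_wheel below 2.2 rad).
It fails at once if the sign was lifted, tipped or shoved more than 20 mm (height (world z) of sign above 0.008 m or angle between sign's own z axis and vertical above 0.12 rad or distance of sign from where it was at the start of the episode above 0.02 m or distance of units_hub from where it was at the start of the episode above 0.025 m).
It fails at once if the can, jar or carton was lifted or moved more than 20 mm (distance of any of can, jar, tea_carton from where it was at the start of the episode above 0.02 m).
It also fails if it takes over 43 s, if anything falls off the work surface, if the arm or the gripper's body presses on something with over 40 N, if the wrist force passes 120 N, or if a joint passes its speed limit or range.

### The arm

A 6-joint arm with a two-finger parallel gripper is mounted at the origin on the work surface. World frame = base frame: x ahead of the robot, y to its left, z up, the work surface at z = 0. Lengths are in m, angles in rad, forces in N, time in s.
With the tool pointing down it reaches from about 0.35 to 0.975 m from the base axis. Payload 4.9 kg.
Tool frame: the origin (TCP) lies at the very end of the fingers, on their centre line; the grasp point (between the pads) lies 19 mm behind it (manip.grip_depth is the distance from the TCP to the grasp point, in m); z points along the fingers, x is the direction in which the jaws open and shut, and the axes are right-handed (so a half turn about z gives the same grasp; the last joint's range is limited). The gripper opens to 85 mm and grips with 20 to 120 N. Pads are 22 mm wide; open, the fingers measure 114 mm over their backs; the gripper's body (76 mm by 85 mm) begins 54 mm behind the grasp point. The pads swing forward as they close: fully open they stand 13 mm farther back than shut.
Start: joints at [1.152, 0.053, 1.613, -0, 1.476, -0.119], TCP at [0.185, 0.597, 0.231] pointing down, gripper open.
Joint ranges: [-3.01, 3.01], [-1.01, 2.22], [0.06, 2.58], [-1.02, 4.17], [0.09, 2.62], [-3.14, 3.14]. Speed limits (rad/s): [2.57, 2.57, 3.14, 3.14, 3.14, 3.14].

### API

Orientations are given as a unit quaternion [w, x, y, z].
In Python, from plant import manip gives the robot as it stands. The module is installed in compiled form; this text tells all that it offers.
- The arm moves only by the shell command python3 -m crank 'ROWS' [OPENING]. ROWS is JSON, a list of rows, each a list of 4 numbers: the shift along the tool's x, y, z in cm, then the turn about the tool's z in units of 6 degrees (1.0 is 6 degrees). A call has 1 to 10 rows; each row shifts and turns the commanded pose from where the row before left it, along the tool's axes as they then stand; what a row does not reach is not made up. A row lasts 1/12 s, in which the tool goes at most 41.7 mm and 7.16 degrees, less where a joint would pass 70% of its speed; a pose out of reach is approached as far as the arm can. A call with a gripper value outside its range is refused whole. OPENING is the opening, from 0 (shut) to 1 (fully open), set as the call begins (- or left out, the last holds). The fingers move at their own pace and stop on an object; the grip force is fixed at half the most. Time passes only in rows, so rows that do not move let the fingers close. It gives the time, the measured TCP pose, the force and the opening at its end, in the units of the state.
- manip.state(): the state, without advancing time (a new reading comes with each control period).
- manip.grab_frame(name): name is "side" or "top"; returns a dict with "img" (384x512x3 uint8, red, green, blue), "intrinsics" (3x3 intrinsics, pixels), "position" and "orientation" of the camera in the world. Camera axes: x right, y up, looking along -z (the intrinsics and any distortion apply to the point x, -y, -z); pixel columns grow to the right and rows downward; lengths in m; the calibration is good to about 2 mm. A picture is of the moment at which its call begins. There is no depth.
- manip.job_done(): hands the job in, once; it reports no verdict.
The state is a dict: "time": time; "joint_pos": joint angles; "joint_vel": joint speeds; "joint_efforts": joint torques, N m; "tool_pos": TCP position; "tool_rot": TCP orientation; "contact_force": force on the tool from outside, world axes, zero at the start; "ft_torque": the same for the moment, N m; "gripper_width": opening from 0.0 (shut) to 1.0 (fully open).
Only numpy, scipy, OpenCV 4.12 (cv2) and the standard library are available. Lean on these libraries where they do the work, as an engineer would, in place of code of your own. Each camera call takes 0.05 s, during which the arm holds its last target.

## Working session

There is one attempt and no reset: what is moved stays moved. The work goes in short steps, Python scripts to look and compute and a shell command to move; the robot and the scene stay as the last step left them, time stands still between calls to the robot, and variables do not carry over. Pictures are saved under pics/ and viewed, and the job is handed in when it is done.

```bash
mkdir -p pics; python3 - <<'E'
from plant import manip
import cv2
for n in("side","top"):
    f=manip.grab_frame(n); cv2.imwrite(f"pics/{n}0.png",f["img"][:,:,::-1])
    print(n,f["intrinsics"],f["position"],f["orientation"],[k for k in f])
s=manip.state();print(s)
E
```

```text
side [[388.42663599   0.         256.33287952]
 [  0.         388.42663599 194.02788257]
 [  0.           0.           1.        ]] [ 0.41306589 -0.76296229  0.70178721] [ 0.87921108  0.46239085 -0.05072187 -0.10300426] ['img', 'intrinsics', 'position', 'orientation']
top [[410.67890072   0.         256.81473194]
 [  0.         410.67890072 198.72206145]
 [  0.           0.           1.        ]] [0.41033568 0.0346816  1.05355318] [-0.68849776 -0.07107175  0.07149281  0.71819804] ['img', 'intrinsics', 'position', 'orientation']
{'time': 0.1, 'joint_pos': array([ 1.15198610e+00,  5.32731328e-02,  1.61414562e+00,  1.11193177e-05,
        1.47600805e+00, -1.18996110e-01]), 'joint_vel': array([ 0.00054601, -0.00271981, -0.00319671, -0.0002246 ,  0.00198451,
        0.00024492]), 'joint_efforts': array([ 1.66002678e-06, -3.94908178e+01, -3.71361601e+01, -1.57443424e-04,
        3.97659969e-03, -1.75434639e-05]), 'tool_pos': array([0.18435393, 0.5966058 , 0.23020355]), 'tool_rot': array([ 4.48071527e-04,  8.04780265e-01,  5.93572139e-01, -8.00180087e-04]), 'contact_force': array([-0.68017243,  0.41766797,  0.37932136]), 'ft_torque': array([ 0.00026811,  0.01448682, -0.04693284]), 'gripper_width': 1.0017233368274212}
```

View pics/side0.png

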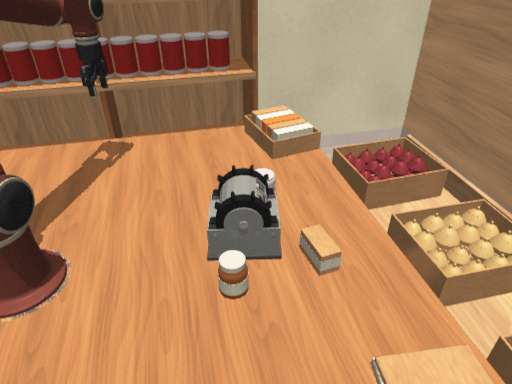

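View pics/top0.png

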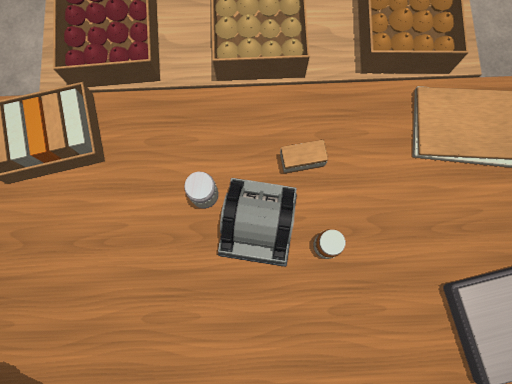

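```bash
python3 - <<'E'
import cv2
a=cv2.imread("pics/top0.png")[165:275,205:310]
cv2.imwrite("pics/topz.png",cv2.resize(a,None,fx=5.4,fy=5.4,interpolation=cv2.INTER_CUBIC))
a=cv2.imread("pics/top0.png")[180:205,240:285]
cv2.imwrite("pics/topw.png",cv2.resize(cv2.rotate(a,cv2.ROTATE_180),None,fx=16,fy=16,interpolation=cv2.INTER_CUBIC))
a=cv2.imread("pics/side0.png")[150:300,195:350]
cv2.imwrite("pics/sidez.png",cv2.resize(a,None,fx=4,fy=4,interpolation=cv2.INTER_CUBIC))
E
```

```text
(no output)
```

View pics/topz.png

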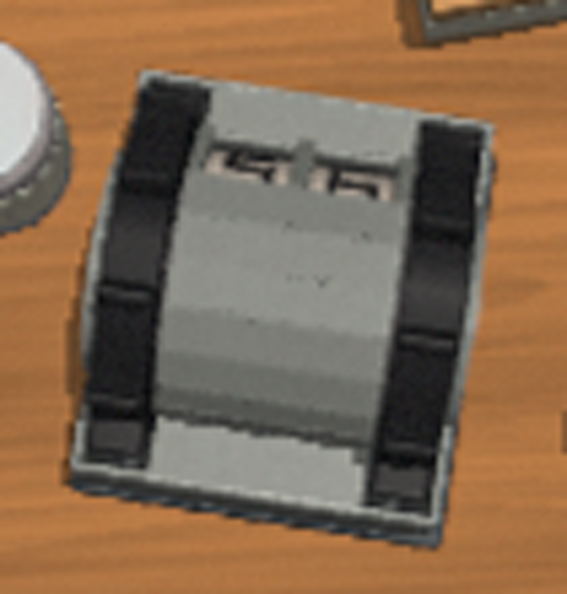

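View pics/topw.png

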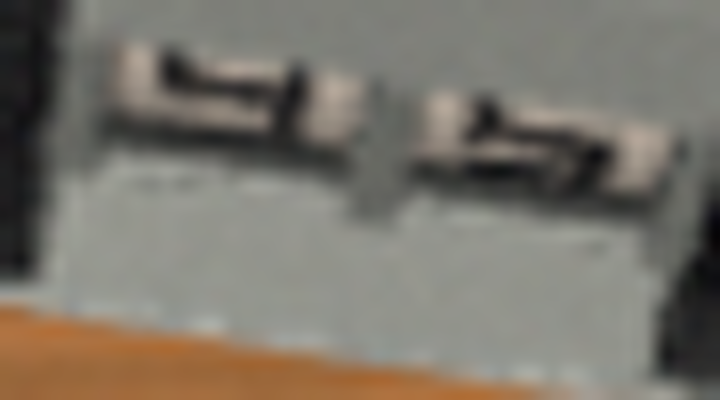

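View pics/sidez.png

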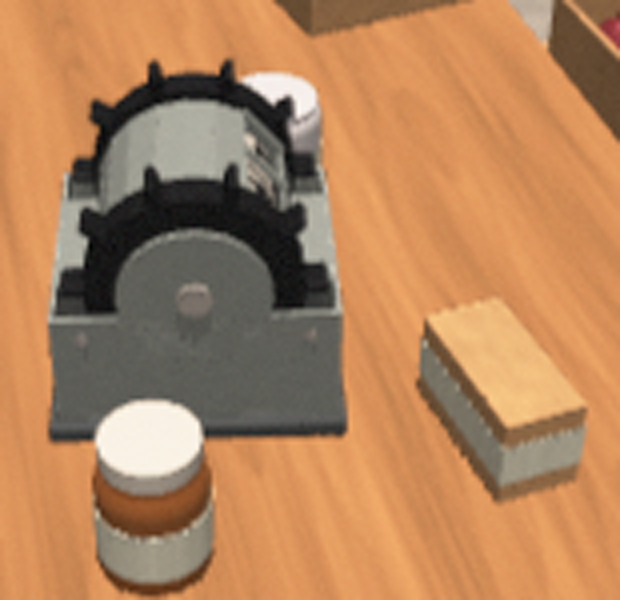

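```bash
cat > h.py <<'E'
import numpy as np
from scipy.spatial.transform import Rotation as R
from plant import manip
import cv2
CAM={"side":([[388.42663599,0,256.33287952],[0,388.42663599,194.02788257],[0,0,1]],[0.41306589,-0.76296229,0.70178721],[0.87921108,0.46239085,-0.05072187,-0.10300426]),
"top":([[410.67890072,0,256.81473194],[0,410.67890072,198.72206145],[0,0,1]],[0.41033568,0.0346816,1.05355318],[-0.68849776,-0.07107175,0.07149281,0.71819804])}
def rot(q): return R.from_quat([q[1],q[2],q[3],q[0]]).as_matrix()
def ray(n,uv):
    K,p,q=CAM[n]; K=np.array(K)
    d=np.linalg.inv(K)@[uv[0],uv[1],1]; return np.array(p),rot(q)@(d*[1,-1,-1])
def onz(n,uv,z):
    p,d=ray(n,uv); return p+d*(z-p[2])/d[2]
def proj(n,P):
    K,p,q=CAM[n]; c=(np.atleast_2d(P)-p)@rot(q); c=c*[1,-1,-1]; c=c@np.array(K).T; return c[:,:2]/c[:,2:]
def snap(n,f,box,s):
    im=manip.grab_frame(n)["img"][:,:,::-1]; x0,y0,x1,y1=box
    cv2.imwrite(f"pics/{f}_full.png",im)
    cv2.imwrite(f"pics/{f}.png",cv2.resize(im[y0:y1,x0:x1],None,fx=s,fy=s,interpolation=cv2.INTER_CUBIC))
E
python3 - <<'E'
import cv2
a=cv2.imread("pics/side0.png")[160:222,210:285]
b=cv2.resize(a,None,fx=10,fy=9.5,interpolation=cv2.INTER_CUBIC)
b=cv2.convertScaleAbs(b,alpha=1.6,beta=10)
cv2.imwrite("pics/sz2.png",b)
E
```

```text
(no output)
```

View pics/sz2.png

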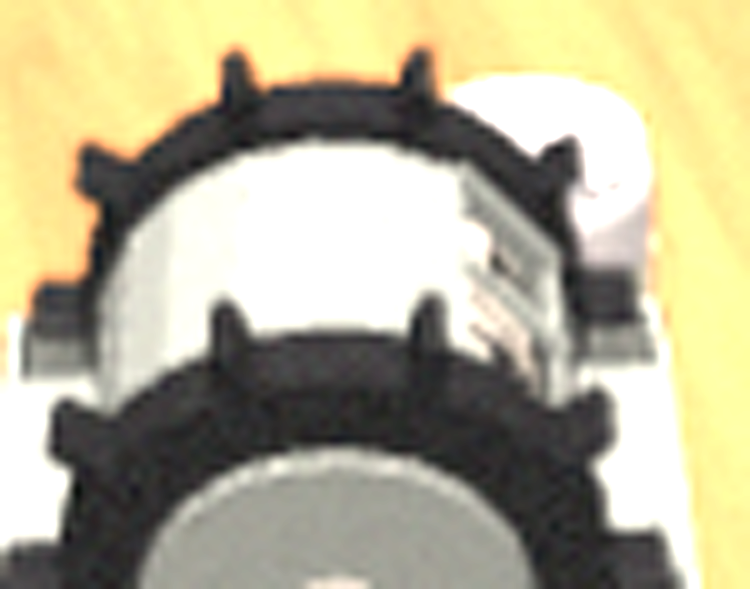

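```bash
python3 - <<'E'
from h import *
z=.110+.082*np.cos(np.radians(18))
pts={k:onz("side",(210+u/10-.5,160+v/9.5-.5),z) for k,(u,v) in dict(uN=(236,50),uF=(422,48),tN=(230,298),tF=(430,296)).items()}
for k,p in pts.items(): print(k,p.round(4))
# fit rigid 2D
S=np.array([[-.0253,.073],[.0253,.073],[-.0253,-.049],[.0253,-.049]]); W=np.array([pts[k][:2] for k in('uN','uF','tN','tF')])
def fit(S,W):
    a=S-S.mean(0);b=W-W.mean(0)
    th=np.arctan2((a[:,0]*b[:,1]-a[:,1]*b[:,0]).sum(),(a*b).sum())
    c,s=np.cos(th),np.sin(th);Rm=np.array([[c,-s],[s,c]]);t=W.mean(0)-Rm@S.mean(0);return th,t,W-(S@Rm.T+t)
th,t,r=fit(S,W);print(np.degrees(th),t,r)
# top-view housing outline at several heights (zoom 5.4 corners)
for zz in (.09,.1,.11): 
    C=np.array([onz("top",(205+u/5.4,165+v/5.4),zz)[:2] for u,v in((145,72),(493,125),(440,520),(75,465))])
    print(zz,np.linalg.norm(C[0]-C[1]),np.linalg.norm(C[2]-C[3]),np.linalg.norm(C[1]-C[2]),np.linalg.norm(C[3]-C[0]),C.mean(0))
    Sx=np.array([[.095,.088],[.095,-.088],[-.095,-.088],[-.095,.088]]);a=fit(Sx,C);print(np.degrees(a[0]),a[1])
E
```

```text
uN [0.5518 0.1101 0.188 ]
uF [0.5994 0.0995 0.188 ]
tN [ 0.5285 -0.0098  0.188 ]
tF [ 0.5745 -0.0201  0.188 ]
-11.54362170304446 [0.56114663 0.03314462] [[ 8.43492044e-04  3.34820987e-04]
 [-1.15047449e-03 -8.23927453e-05]
 [ 1.89798384e-03 -3.02911278e-05]
 [-1.59100140e-03 -2.22137114e-04]]
0.09 0.15735469455473325 0.15918513687573407 0.1762093586203436 0.1774413674076296 [0.55824884 0.02826017]
-11.184108256110532 [0.55824884 0.02826017]
0.1 0.1557216275085041 0.15753307303348996 0.17438061307440134 0.17559983576110827 [0.55671376 0.02832681]
-11.184108256110543 [0.55671376 0.02832681]
0.11 0.15408856046227493 0.15588100919124584 0.17255186752845922 0.17375830411458695 [0.55517868 0.02839346]
-11.18410825611054 [0.55517868 0.02839346]
```

```bash
cat >> h.py <<'E'
def sw(P,th,t):
    P=np.atleast_2d(P);c,s=np.cos(th),np.sin(th)
    return np.c_[P[:,0]*c-P[:,1]*s+t[0],P[:,0]*s+P[:,1]*c+t[1],P[:,2]]
E
python3 - <<'E'
from h import *
th,t=np.radians(-11.4),(.561,.0325)
for n,box,s in(("top",(205,165,310,275),6.8),("side",(200,150,300,270),6)):
    im=cv2.imread(f"pics/{n}0.png");x0,y0,x1,y1=box
    b=cv2.convertScaleAbs(cv2.resize(im[y0:y1,x0:x1],None,fx=s,fy=s,interpolation=cv2.INTER_CUBIC)[:600],alpha=1.5)
    def pl(P,col):
        for u,v in (proj(n,sw(P,th,t))+.5-[x0,y0])*s: cv2.circle(b,(int(u),int(v)),2,col,-1)
    pl([[sx*.095,sy*.088,.0] for sx in(1,-1) for sy in(1,-1)],(0,0,255))
    pl([[sx*.095,sy*.088,.09] for sx in(1,-1) for sy in(1,-1)],(255,0,0))
    for yc in(.061,-.061):
      pl([[.082*np.sin(a),yc+d,.11+.082*np.cos(a)] for a in np.radians([-54,-18,18,54]) for d in(-.012,.012)],(0,255,0))
    cv2.imwrite(f"pics/ov_{n}.png",b)
E
```

```text
(no output)
```

View pics/ov_top.png

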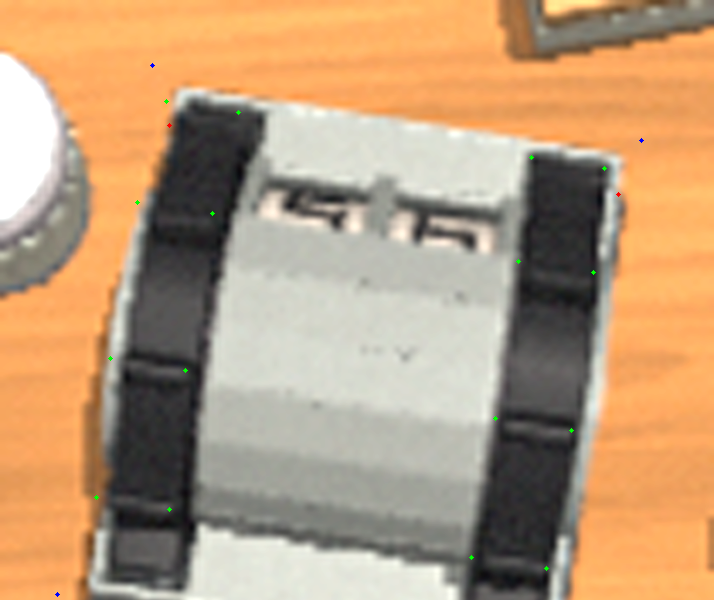

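View pics/ov_side.png

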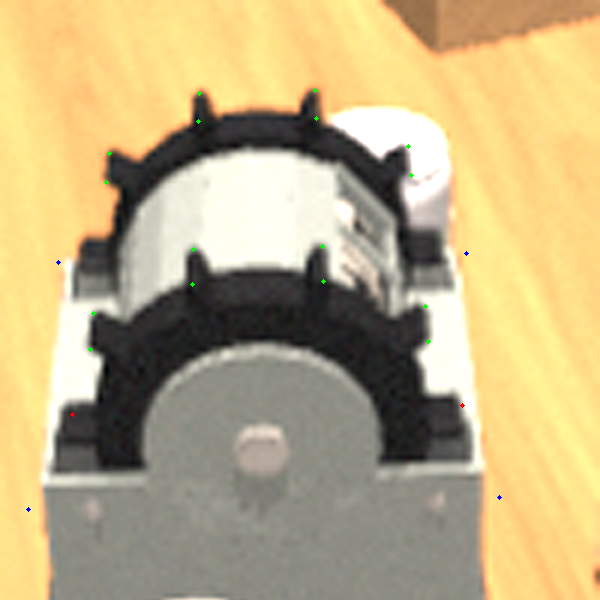

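```bash
python3 - <<'E'
from h import *
print(proj("side",[0.185,0.597,0.231]),proj("top",[0.185,0.597,0.231]),proj("top",[0,0,0.]),proj("side",[0,0,0.]))
im=cv2.imread("pics/side0.png")[60:110,60:130]
cv2.imwrite("pics/g.png",cv2.resize(im,None,fx=8,fy=8,interpolation=cv2.INTER_CUBIC))
im=cv2.imread("pics/top0.png")[165:265,180:350]
cv2.imwrite("pics/c.png",cv2.resize(im,None,fx=4.7,fy=4.7,interpolation=cv2.INTER_CUBIC))
E
```

```text
[[100.16583269  96.29559884]] [[-40.87152462 420.32691842]] [[280.87395508 463.0570156 ]] [[ 18.56439581 282.52531437]]
```

View pics/g.png

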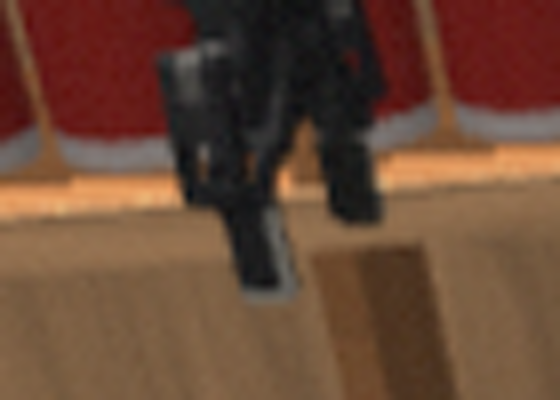

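View pics/c.png

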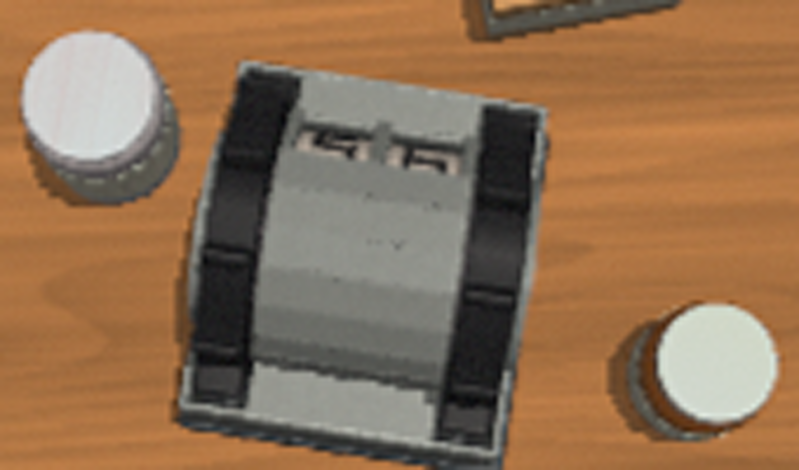

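```bash
python3 - <<'E'
from h import *
def tri(a,b):
    p,d=ray("side",a);q,e=ray("top",b);A=np.c_[d,-e];x=np.linalg.lstsq(A,q-p,rcond=None)[0]
    P,Q=p+d*x[0],q+e*x[1];return (P+Q)/2,np.linalg.norm(P-Q)
print("jar",tri((195+150/4-.5,150+437/4-.5),(180+716/4.7-.5,165+364/4.7-.5)))
def Z(u,v): return (205+u/6.8-.5,165+v/6.8-.5)
def Sd(u,v): return (200+u/6-.5,150+v/6-.5)
# window/barrel; lug tops inner corners (y nearer camera)
print("uN in",tri(Sd(203,120),Z(185,374)))
print("tN far",tri(Sd(195,250),Z(508,425)))
print("tN near",tri(Sd(190,283),Z(572,433)))
E
```

```text
jar (array([ 0.49803791, -0.14020067,  0.09695242]), np.float64(0.003704516300062989))
uN in (array([0.54630936, 0.08563074, 0.18814237]), np.float64(0.003320475557610111))
tN far (array([ 0.52527416, -0.01442026,  0.19034941]), np.float64(0.0025146269581153434))
tN near (array([ 0.52089284, -0.03418539,  0.18905435]), np.float64(0.00012098975944208232))
```

```bash
python3 - <<'E'
import cv2
b=cv2.imread("pics/top0.png")[180:260,212:250]
b=cv2.convertScaleAbs(cv2.resize(b,None,fx=7.4,fy=7.4,interpolation=cv2.INTER_LANCZOS4),alpha=3)
c=cv2.imread("pics/top0.png")[180:260,265:303]
c=cv2.convertScaleAbs(cv2.resize(c,None,fx=7.4,fy=7.4,interpolation=cv2.INTER_LANCZOS4),alpha=3)
cv2.imwrite("pics/lu.png",cv2.hconcat([b,c]))
E
```

```text
(no output)
```

View pics/lu.png

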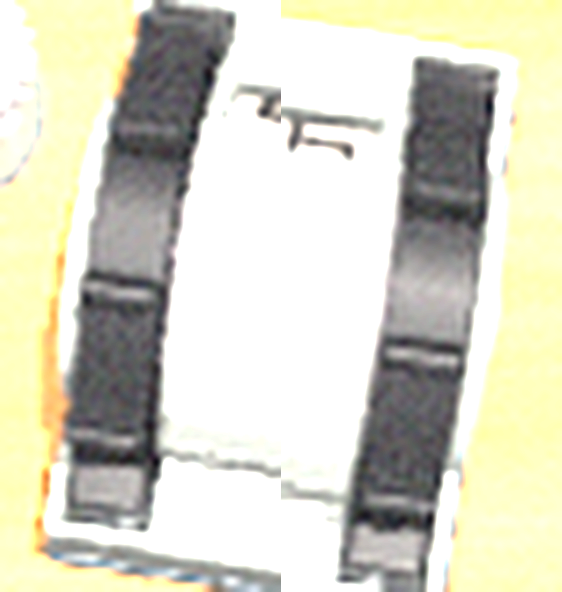

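```bash
python3 - <<'E'
from h import *
z=.110+.082*np.cos(np.radians(18))
L=lambda u,v,x0=212:onz("top",(x0+u/7.4-.5,180+v/7.4-.5),z)[:2]
W=np.array([(L(83,288)+L(162,293))/2,(L(110,130)+L(186,140))/2,(L(104,348,265)+L(181,357,265))/2,(L(123,193,265)+L(203,203,265))/2])
print(W)
S=np.array([[-.0253,.061],[.0253,.061],[-.0253,-.061],[.0253,-.061]])
a=S-S.mean(0);b=W-W.mean(0)
th=np.arctan2((a[:,0]*b[:,1]-a[:,1]*b[:,0]).sum(),(a*b).sum());c,s=np.cos(th),np.sin(th)
print(np.degrees(th),W.mean(0),b-a@np.array([[c,-s],[s,c]]).T)
# can, jar
print("can",onz("top",(180+91/4.7,165+97/4.7),.11),"jar",onz("top",(180+716/4.7,165+364/4.7),.095))
E
```

```text
[[ 0.54658665  0.09346652]
 [ 0.59198171  0.08478297]
 [ 0.52362341 -0.02409317]
 [ 0.5683351  -0.03249752]]
-11.159007226971744 [0.55763172 0.0304147 ] [[ 0.00197113 -0.00169128]
 [-0.00227716 -0.00058209]
 [ 0.00261885  0.00044249]
 [-0.00231281  0.00183088]]
can [0.64076784 0.16428621 0.11      ] jar [ 0.49514485 -0.14151463  0.095     ]
```

```bash
cat >> h.py <<'E'
TH,T=np.radians(-11.3),(.559,.0317)
def readwin(src,out,n="top"):
    im=cv2.imread(src); A=np.radians(np.linspace(66,16,220));Y=np.linspace(-.046,.046,400)
    YY,AA=np.meshgrid(Y,A);r=.060
    P=np.c_[(r*np.cos(AA)).ravel(),YY.ravel(),(.11+r*np.sin(AA)).ravel()]
    uv=proj(n,sw(P,TH,T)).reshape(220,400,2).astype(np.float32)
    cv2.imwrite(out,cv2.remap(im,uv[...,0],uv[...,1],cv2.INTER_CUBIC))
E
python3 -c "
from h import *
readwin('pics/top0.png','pics/w0.png');readwin('pics/side0.png','pics/w0s.png','side')
cv2.imwrite('pics/w0b.png',cv2.vconcat([cv2.imread('pics/w0.png'),cv2.imread('pics/w0s.png')]))"
```

```text
(no output)
```

View pics/w0b.png

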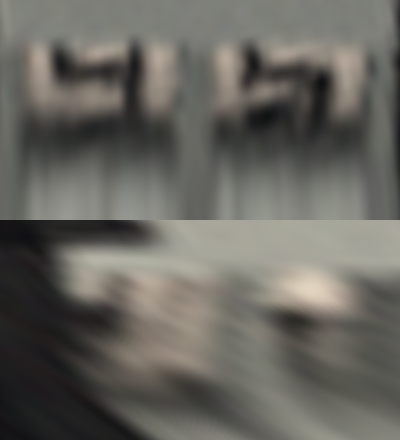

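```bash
cat >> h.py <<'E'
def togo(target_sign):
    s=manip.state(); p=np.array(s["tool_pos"]);M=rot(s["tool_rot"])
    g=sw([target_sign],TH,T)[0]
    c,q=np.cos(TH),np.sin(TH);d=p[:2]-T
    print("t",round(s["time"],2),"sign-frame TCP mm",np.round([(c*d[0]+q*d[1])*1e3,(-q*d[0]+c*d[1])*1e3,p[2]*1e3],1))
    print("cm in tool axes",np.round(M.T@(g-p)*100,2),"tooly yaw",np.degrees(np.arctan2(M[1,1],M[0,1])),"F",np.round(s["contact_force"],2),"w",s["gripper_width"])
E
python3 -m crank '[[0,0,0,-1],[0,0,0,0]]' 0; python3 -c "
from h import *
togo([-.046,.061,.23])"
```

```text
time: 0.27
tool_pos: [0.1844, 0.5968, 0.2306]
tool_rot: [0.0, 0.772, 0.636, -0.001]
contact_force: [0.5, -0.6, -0.4]
gripper_width: 0.748
t 0.27 sign-frame TCP mm [-478.   480.7  230.6]
cm in tool axes [-42.14  43.04   0.09] tooly yaw -11.077570598521742 F [ 0.49 -0.58 -0.45] w 0.7475595851540983
```

```bash
python3 -m crank '[[-2,2,0,0],[-2.5,2.5,0,0],[-2.5,2.5,0,0],[-2.5,2.5,0,0],[-2.5,2.5,0,0],[-2.5,2.5,0,0],[-2.5,2.5,0,0],[-2.5,2.5,0,0],[-2.5,2.5,0,0],[-2.5,2.5,0,0]]' >/dev/null; python3 -m crank '[[-2.5,2.5,0,0],[-2.5,2.5,0,0],[-2.5,2.5,0,0],[-2.5,2.5,0,0],[-2.5,2.5,0,0],[-2.5,2.5,0,0],[-2.5,2.5,0,0],[0,0,0,0],[0,0,0,0]]';python3 -c "
from h import *
togo([-.046,.061,.23])
snap('side','s1',(200,120,300,230),5.4)
snap('top','t1',(200,150,320,260),5.4)"
```

```text
time: 1.85
tool_pos: [0.5155, 0.1024, 0.2309]
tool_rot: [-0.0, 0.774, 0.633, -0.0]
contact_force: [-0.1, -0.3, 0.1]
gripper_width: 0.001
t 1.85 sign-frame TCP mm [-56.5  60.8 230.9]
cm in tool axes [0.03 1.05 0.08] tooly yaw -11.467920414881032 F [-0.12 -0.28  0.1 ] w 0.0006858411456208806
```

View pics/s1.png

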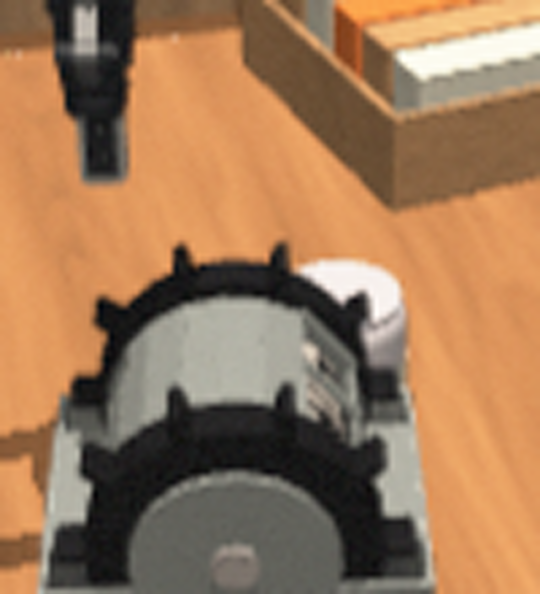

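View pics/t1.png

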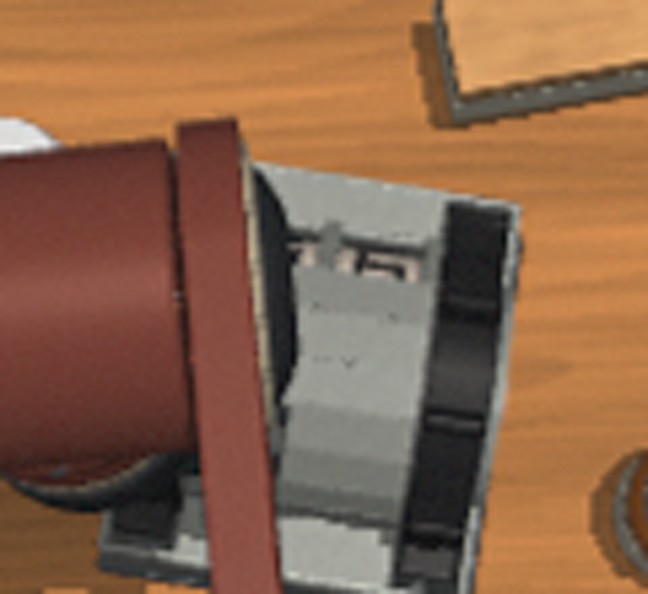

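```bash
python3 -m crank '[[0,0.8,0,0],[0,0,1.5,0],[0,0,1.5,0],[0,0,1.5,0],[0,0,0.5,0],[0,0,0,0],[0,0,0,0],[0,0,0,0]]';python3 -c "
from h import *
togo([-.046,.061,.181])
snap('side','s2',(200,120,300,230),5.4)"
```

```text
time: 2.62
tool_pos: [0.5237, 0.1026, 0.1826]
tool_rot: [0.001, 0.772, 0.635, 0.001]
contact_force: [0.3, -0.4, -0.7]
gripper_width: 0.002
t 2.62 sign-frame TCP mm [-48.5  62.6 182.6]
cm in tool axes [-0.16  0.25  0.16] tooly yaw -11.143534312843842 F [ 0.33 -0.37 -0.72] w 0.002294665370734622
```

View pics/s2.png

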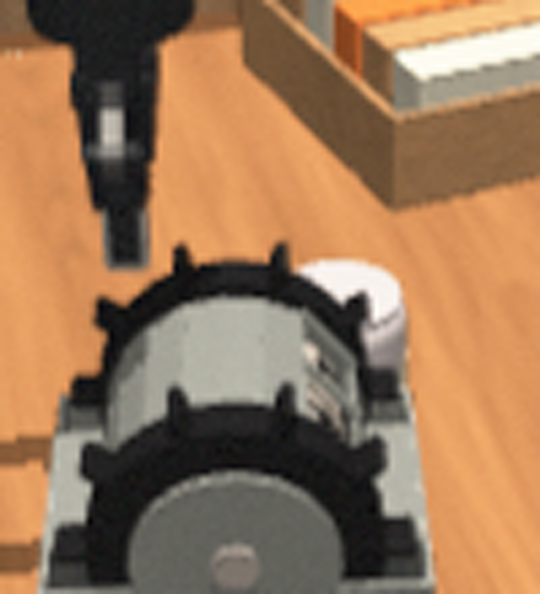

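```bash
python3 -m crank '[[-0.1,0.5,0.1,0],[0,0.3,0,0],[0,0.3,0,0],[0,0.3,0,0],[0,0.3,0,0],[0,0.2,0,0],[0,0.2,0,0],[0,0,0,0]]';python3 -c "
from h import *
togo([0,.061,.181])
snap('side','s3',(200,120,300,230),5.4)"
```

```text
time: 3.33
tool_pos: [0.5439, 0.0969, 0.1803]
tool_rot: [0.0, 0.773, 0.635, 0.0]
contact_force: [-0.9, 0.4, 1.7]
gripper_width: 0.002
t 3.33 sign-frame TCP mm [-27.6  61.  180.3]
cm in tool axes [-0.01  2.76 -0.07] tooly yaw -11.186143710086219 F [-0.85  0.43  1.7 ] w 0.002391780727653135
```

View pics/s3.png

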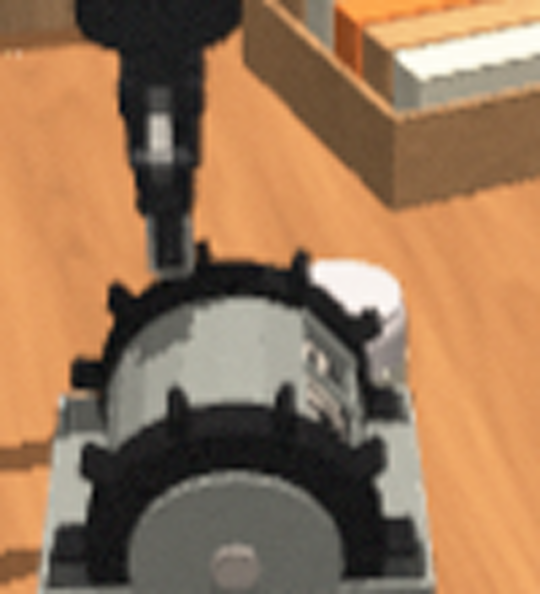

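```bash
python3 -m crank '[[0,0.3,-0.1,0],[0,0.3,0,0],[0,0.3,0,0],[0,0.3,0,0],[0,0.3,0,0],[0,0.3,0,0],[0,0,0,0],[0,0,0,0]]';python3 -c "
from h import *
togo([0,.061,.181])
snap('side','s4',(200,120,300,230),5.4)"
```

```text
time: 4.05
tool_pos: [0.5614, 0.0935, 0.1813]
tool_rot: [0.0, 0.773, 0.635, 0.0]
contact_force: [5.9, -0.4, 0.1]
gripper_width: -0.003
t 4.05 sign-frame TCP mm [ -9.7  61.  181.3]
cm in tool axes [-0.01  0.97  0.03] tooly yaw -11.183591577367247 F [ 5.92 -0.36  0.08] w -0.003236458997050561
```

View pics/s4.png

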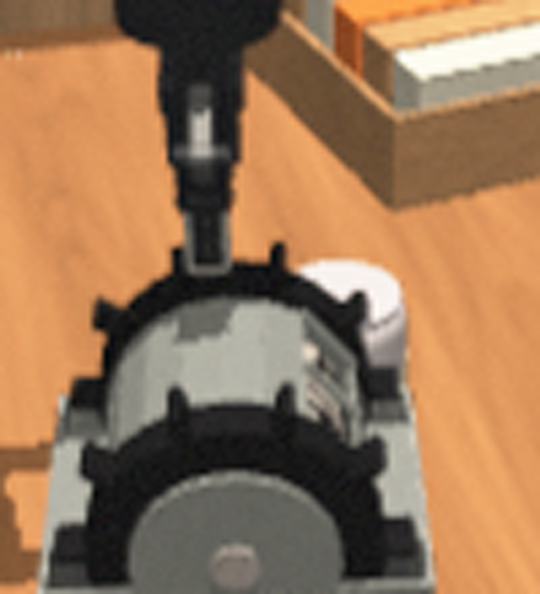

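```bash
python3 -m crank '[[0,0.4,0,0],[0,0.4,0,0],[0,0.1,0,0],[0,0,0,0],[0,0,-1.5,0],[0,0,-1.5,0],[0,0,-1.5,0],[0,0,0,0],[0,0,0,0]]';python3 -c "
from h import *
togo([-.047,.061,.18])
snap('side','s5',(200,120,300,230),5.4)
snap('top','t5',(200,150,320,260),5)"
```

```text
time: 4.85
tool_pos: [0.5704, 0.0919, 0.2271]
tool_rot: [0.001, 0.773, 0.635, 0.001]
contact_force: [0.1, 0.8, -0.2]
gripper_width: 0.0
t 4.85 sign-frame TCP mm [ -0.6  61.2 227.1]
cm in tool axes [-0.02 -4.65  4.71] tooly yaw -11.177593295631304 F [ 0.11  0.76 -0.21] w 0.000419868749304346
```

View pics/s5.png

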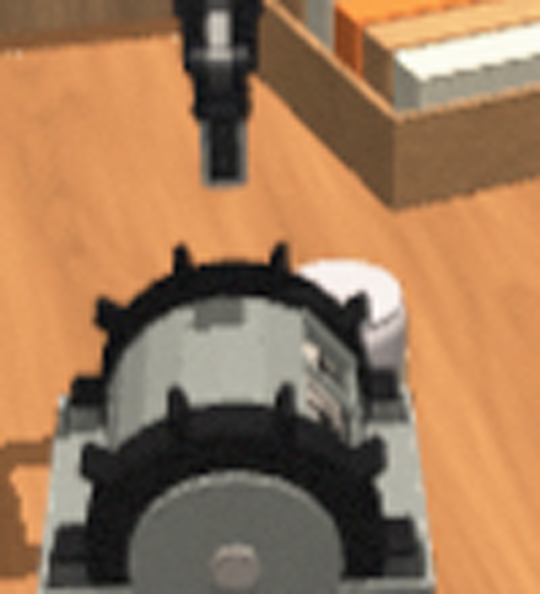

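View pics/t5.png

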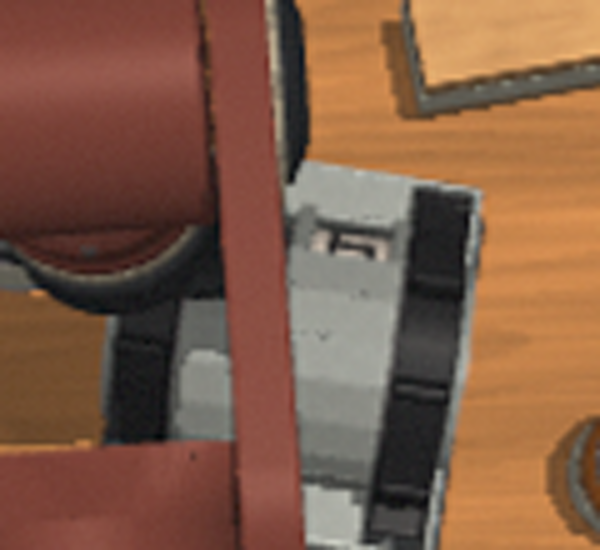

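```bash
python3 -m crank '[[2,-1,0,0],[3,-1,0,0],[3,-1,0,0],[3,-2,0,0],[3,-2,0,0],[3,-2,0,0],[2,-2,0,0],[2,-1,0,0],[0,0,0,0],[0,0,0,0]]'>/dev/null;python3 -c "
from h import *
togo([-.047,.061,.23])
snap('top','t6',(200,150,320,260),5)
readwin('pics/t6_full.png','pics/w6.png')
cv2.imwrite('pics/w6b.png',cv2.vconcat([cv2.imread('pics/w0.png'),cv2.imread('pics/w6.png'),cv2.resize(cv2.rotate(cv2.imread('pics/t6_full.png')[184:204,242:284],1),(400,190),interpolation=cv2.INTER_CUBIC)]))"
```

```text
t 5.78 sign-frame TCP mm [-122.6  271.1  224.7]
cm in tool axes [-21.04   7.47  -0.5 ] tooly yaw -11.048434176377382 F [-0.07 -0.73 -0.  ] w 0.0009582683047322711
```

View pics/w6b.png

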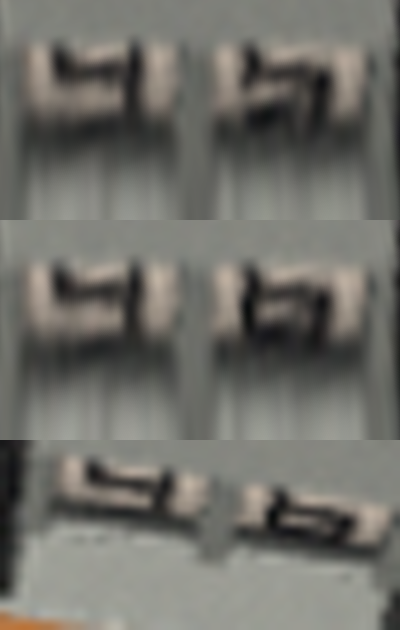

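View pics/t6.png

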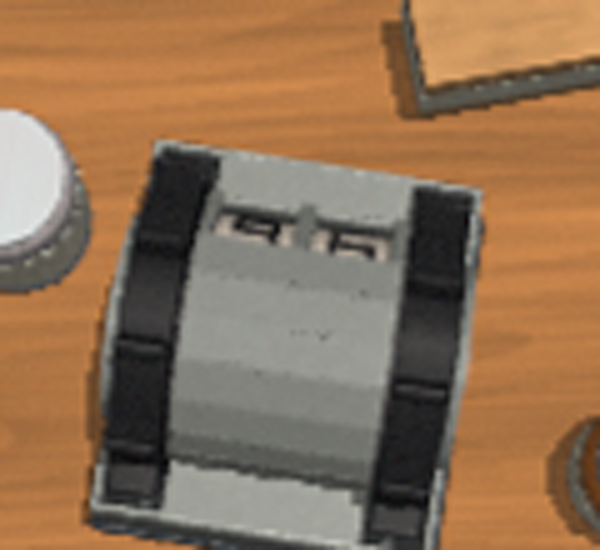

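The units drum now clearly shows a 6 (left stroke full height, closed lower loop), so it started on 5. One more click is needed.

```bash
python3 -m crank '[[-2,1,0,0],[-3,1,0,0],[-3,1,0,0],[-3,1,0,0],[-3,1,0,0],[-3,1,0,0],[-2,0.5,0,0],[-2,0,0,0],[0,0,0,0],[0,0,0,0]]'>/dev/null;python3 -c "
from h import *
togo([-.048,.061,.181])"
```

```text
t 6.67 sign-frame TCP mm [-55.8  59.2 225.8]
cm in tool axes [0.18 0.78 4.48] tooly yaw -11.392630621875178 F [0.18 0.69 0.4 ] w 0.003443891457776884
```

```bash
python3 -m crank '[[0.2,0.8,0,0],[0,0,1.5,0],[0,0,1.5,0],[0,0,1.4,0],[0,0,0,0],[0,0,0,0]]';python3 -c "
from h import *
togo([-.0277,.061,.181])"
```

```text
time: 7.17
tool_pos: [0.5237, 0.1034, 0.181]
tool_rot: [-0.001, 0.772, 0.635, -0.001]
contact_force: [-0.1, 0.3, 0.4]
gripper_width: -0.004
t 7.17 sign-frame TCP mm [-48.7  63.4 181. ]
cm in tool axes [-0.25  2.1  -0.01] tooly yaw -11.126423235058109 F [-0.14  0.3   0.38] w -0.0037843502025038476
```

```bash
python3 -m crank '[[-0.2,0.5,0,0],[0,0.4,0,0],[0,0.4,0,0],[0,0.4,0,0],[0,0.4,0,0],[0,0.4,0,0],[0,0.3,0,0],[0,0.3,0,0],[0,0.3,0,0],[0,0,0,0]]';python3 -c "
from h import *
togo([0,.061,.181])
snap('side','s7',(200,120,300,230),5.4)"
```

```text
time: 8.0
tool_pos: [0.5578, 0.0941, 0.1822]
tool_rot: [0.0, 0.773, 0.635, 0.0]
contact_force: [0.6, 0.3, 0.2]
gripper_width: -0.003
t 8.0 sign-frame TCP mm [-13.4  61.  182.2]
cm in tool axes [-0.    1.34  0.12] tooly yaw -11.19141029582973 F [0.6  0.3  0.19] w -0.0028936161905247495
```

View pics/s7.png

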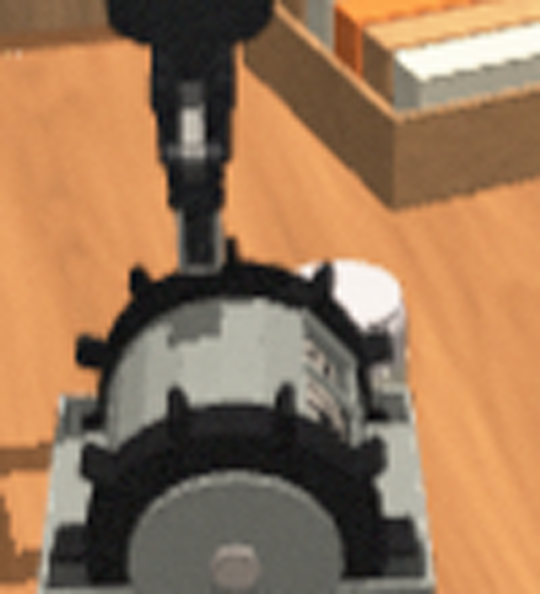

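```bash
python3 -m crank '[[0,0.3,0,0],[0,0.4,0,0],[0,0.4,0,0],[0,0.2,0,0],[0,0,0,0],[0,0,0,0]]';python3 -c "
from h import *
togo([0,.061,.181])
snap('side','s8',(200,120,300,230),5.4)"
```

```text
time: 8.55
tool_pos: [0.5701, 0.0917, 0.1822]
tool_rot: [-0.0, 0.773, 0.635, -0.0]
contact_force: [0.5, -0.4, 0.3]
gripper_width: 0.001
t 8.55 sign-frame TCP mm [ -0.9  61.  182.2]
cm in tool axes [-0.    0.09  0.12] tooly yaw -11.186129790827067 F [ 0.5  -0.36  0.35] w 0.0007275826553321555
```

View pics/s8.png

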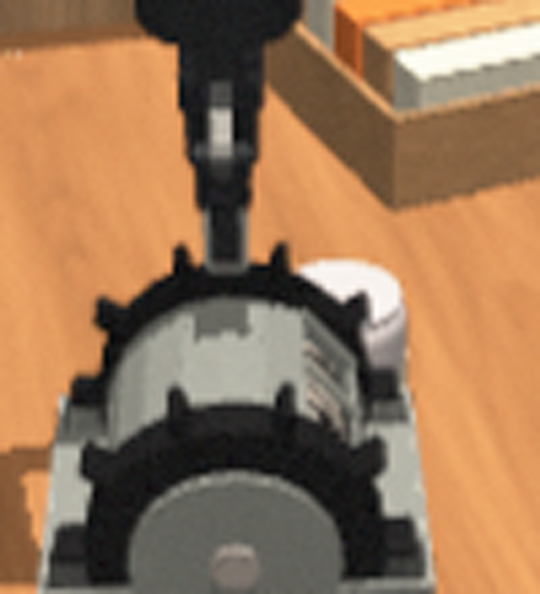

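Clicked in, with the finger free mid-gap. Lift, move aside, and check.

```bash
python3 -m crank '[[0,0,-1.5,0],[0,0,-1.5,0],[0,0,-1.5,0],[0,0,0,0],[0,0,0,0]]' >/dev/null; python3 -m crank '[[2,-1,0,0],[3,-1,0,0],[3,-1,0,0],[3,-2,0,0],[3,-2,0,0],[3,-2,0,0],[2,-2,0,0],[2,-1,0,0],[0,0,0,0],[0,0,0,0]]'>/dev/null;python3 -c "
from h import *
togo([-.047,.061,.23])
snap('top','t9',(200,150,320,260),5)
snap('side','s9',(200,120,350,300),3.3)
readwin('pics/t9_full.png','pics/w9.png')
cv2.imwrite('pics/w9b.png',cv2.vconcat([cv2.imread('pics/w9.png'),cv2.resize(cv2.rotate(cv2.imread('pics/t9_full.png')[184:204,242:284],1),(400,190),interpolation=cv2.INTER_CUBIC)]))
a=cv2.imread('pics/top0.png');b=cv2.imread('pics/t9_full.png');d=cv2.absdiff(a,b).max(2)[120:270,180:350]
cv2.imwrite('pics/d9.png',cv2.resize(d*3,None,fx=4,fy=4))"
```

```text
t 9.85 sign-frame TCP mm [-122.7  271.1  225.7]
cm in tool axes [-21.04   7.47  -0.41] tooly yaw -11.047567025376113 F [ 0.14 -0.75  0.7 ] w -0.0015506873344711528
```

View pics/w9b.png

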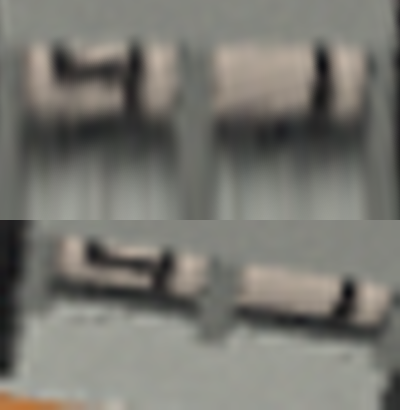

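View pics/d9.png

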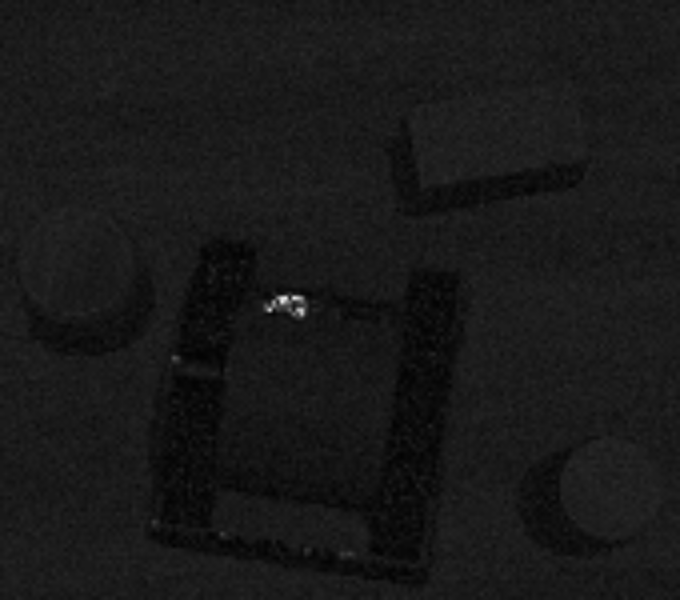

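View pics/s9.png

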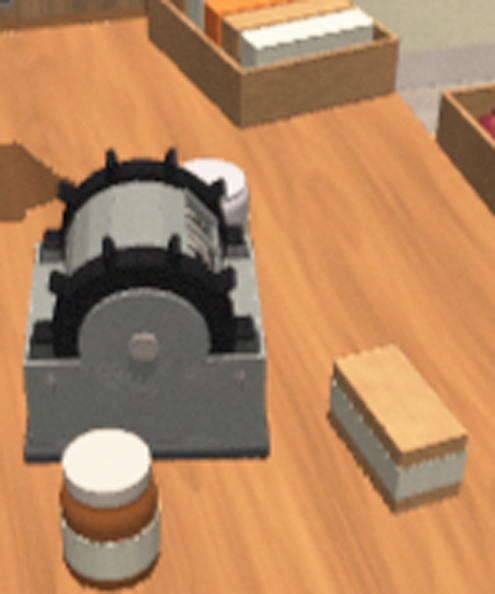

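The units opening shows 7 and the tens still 4. Compared with the first top picture, only the units digit changed noticeably, so nothing else has moved and the arm is clear.

```bash
python3 -c "
from plant import manip
print(manip.job_done())"
```

```text
the job is handed in; nothing more can be done
None
```

The sign reads 47, and I handed the job in at about 10 s of the 43 s allowed. With the gripper shut, I pushed the units thumbwheel forward two clicks (5→6→7). After each click I lifted clear and read the window from the top camera.

- **Digits:** the last top picture shows 7 in the units opening and 4 in the tens. The units lugs are back at their click positions, about 18 degrees either side of the top.
- **Surroundings:** comparing the first and last top pictures, only the units digit changed noticeably. The sign, can, jar and carton show no visible shift, and the arm is well clear of everything.
- **Contact:** the highest force I read was about 6 N. It came from the next lug settling against the back of the finger after the first click, and it cleared when I moved the finger on.
- **Disagreement:** the two cameras placed the sign about 3–4 mm apart. I used the average, and it was close enough for the pushes.

The system gave no verdict at hand-in, so these checks come only from my own pictures and the force readings.

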